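Slacken the rotor lid nut for the autoclave

TASK

The rotor on the bench stand goes to the autoclave next and must not go in shut tight. With a fingertip rolled along its knurled rim, unscrew the big lid nut (anticlockwise from above) until it stands two full turns out from tight, its white line pointing at the black line on the lid again; it has already been cracked open a little, by less than a fifth of a turn. Press gently, pinch and lift nothing, leave the rotor sitting in its stand and the things around it where they are, and come away clear.

Things in the scene. Friction and masses are not known exactly. Their poses are not given: they have to be found in the camera images.
- nut (a joint): the lid nut: how far it is unscrewed from tight, in rad. 0 = tight, grows anticlockwise seen from above, 6.283 = one full turn, 12.566 = two; the thread stops at 20. It starts between 0.1 and 1.2. It stays where it is left; turning it takes a push of about 1.5 N along its rim. It is screwed to the rotor and rises 2 mm for each turn
- nut_center (a point): the middle of the nut (on its axis, half-way up its rim). The nut is a black plastic disc on top of the rotor, 94 mm across its knurl and 22 mm high, axis vertical; the knurl is 30 upright rounded ribs that stand 2.5 mm proud of a drum 89 mm across, all round its side. Its top face has a dished middle 40 mm across, the rest is flat and level. This point lies about 141 mm above the bench at the start
- nut_line (a point): the middle of the white radial line (24 x 8 mm) on the nut's top face, 31.5 mm from the axis, 11 mm above nut_center; it goes round with the nut
- lid_line (a point): the middle of the black radial line (30 x 8 mm) on the lid, 72 mm from the axis. Seen from above the nut's white line lies in the same direction from the axis as this one when the nut is tight and again after every full turn
- rotor: the dark steel fixed-angle centrifuge rotor with its bare metal lid, 4.4 kg, 212 mm across at its widest, standing loose in the stand. Origin: on its axis at its underside, 20 mm above the bench; z up. The lid is 186 mm across, its edge at 90 mm above this origin and sloping up to 107 mm under the nut, so 3 mm of free height under the nut's drum at its neck and about 11 mm at 60 mm from the axis (tight)
- stand: round grey plastic dish fixed to the bench that holds the rotor's foot, 180 mm across, 30 mm high. Origin: centre of its underside on the bench
- tube_rack: white rack of capped blood tubes, 70 x 150 x 60 mm, tube caps reaching 109 mm; a bystander. Origin: centre of its underside
- tip_box: blue pipette-tip box with a clear lid, 87 x 124 x 74 mm; a bystander. Origin: centre of its underside
- grease_jar: small white jar with a metal lid, 55 mm across, 43 mm high; a bystander. Origin: centre of its underside
- rotor_key: T-handled hexagon key lying flat, shaft 140 mm, handle 90 mm, 15 mm high; a bystander. Origin: where shaft and handle meet, on the bench
- adapter_a: white open tube adapter standing upright, 39 mm across, 62 mm high; a bystander. Origin: centre of its underside
- adapter_b: a second such white tube adapter, the same size; a bystander. Origin: centre of its underside
- bucket: small dark steel swing-out bucket with a clear cap, 82 mm across, 99 mm high; a bystander. Origin: centre of its underside
- spray: clear plastic bottle with a white cap, 72 mm across, 170 mm high; a bystander. Origin: centre of its underside
Not all that is in view belongs to the job. What is shaped like the rotor but blue is not meant.

How it is judged:
By the outcome, as a careful person would: the job done as asked, in the order asked, and still so for the second after the job is handed in, with the robot touching nothing.
It also fails if it takes over 67 s, if anything falls off the work surface, if the arm or the gripper's body presses on something with over 40 N, if the wrist force passes 120 N, or if a joint passes its speed limit or range.

ROBOT

A 7-joint arm with a two-finger parallel gripper is mounted at the origin on the work surface. World frame = base frame: x ahead of the robot, y to its left, z up, the work surface at z = 0. Lengths are in m, angles in rad, forces in N, time in s.
With the tool pointing down it reaches from about 0.35 to 0.9 m from the base axis. Payload 8.1 kg.
Tool frame: the origin (TCP) lies between the finger pads; the fingertips stand 25 mm ahead of it and the grasp point (between the pads) lies 6 mm ahead of it; z points along the fingers, y is the direction in which the jaws open and shut (so a half turn about z gives the same grasp; the last joint's range is limited). The gripper opens to 92 mm and grips with 3 to 60 N. Pads are 19 mm wide; open, the fingers measure 130 mm over their backs; the gripper's body (75 mm by 190 mm) begins 47 mm behind the grasp point.
Start: joints at [1.065, 0.434, 0.025, 1.573, -0.012, 1.134, -0.075], TCP at [0.245, -0.575, 0.252] pointing down, gripper open.
Joint ranges: [-2.62, 2.62], [-0.44, 2.09], [-1.27, 1.32], [0.08, 2.57], [-1.32, 4.46], [0.12, 2], [-2.74, 2.74]. Speed limits (rad/s): [2.22, 2.22, 3.01, 3.01, 3.14, 3.14, 3.14].

INTERFACE

Orientations are given as a rotation vector (axis times angle).
In Python, from cell import * gives the robot as it stands.
- The arm moves only by the shell command python3 -m jog 'ROWS' [FORCE]. ROWS is JSON, one flat list of numbers, 5 for each row, row after row: the finger opening in mm, from 0 to 91.8, then the shift along the tool's x, y, z in units of 40 mm (1.0 is 40 mm), then the turn about the tool's z in units of 6 degrees (1.0 is 6 degrees). A call has 1 to 20 rows; each row shifts and turns the pose as measured when the row begins, along the tool's axes as they then stand; what a row does not reach is not made up. A row lasts 1/12 s, in which the tool goes at most 41.7 mm and 7.16 degrees, less where a joint would pass 70% of its speed; a pose out of reach is approached as far as the arm can. A call is refused whole if a number of a shift passes 1 or a number of a turn 1, either way. A call with a gripper value outside its range is refused whole. The fingers move at their own pace and stop on an object; FORCE is the grip in N (left out, the last holds). Time passes only in rows, so rows that do not move let the fingers close. It gives the time, the measured TCP pose, the force and the opening at its end, in the units of the state.
- observe(): the state, without advancing time (a new reading comes with each control period).
- get_image(name): name is "scene" or "side" or "wrist"; returns the picture (400x640x3 uint8, red, green, blue); there is no depth.
- camera_params(name): a dict with "intrinsics" (3x3 intrinsics, pixels), "xyz" and "orientation" of the camera in the world. Camera axes: x right, y down, z forward; pixel columns grow to the right and rows downward; lengths in m; the calibration is good to about 2 mm. A picture is of the moment at which its call begins: read the wrist's pose just before it. camera_params takes no time and is no camera call; for the wrist camera it gives the pose at the moment of the call.
- sign_off(): hands the job in, once; it reports no verdict.
The state is a dict: "clock": time; "joints": joint angles; "dq": joint speeds; "joint_efforts": joint torques, N m; "position": TCP position; "ee_rot": TCP orientation; "force": force on the tool from outside, world axes, zero at the start; "ft_torque": the same for the moment, N m; "width": opening from 0.0 (shut) to 1.0 (fully open).
Only numpy, scipy, OpenCV 4.12 (cv2) and the standard library are available. Lean on these libraries where they do the work, as an engineer would, in place of code of your own. Each camera call takes 0.05 s, during which the arm holds its last target. There are 200 camera calls.

## Working session

There is one attempt and no reset: what is moved stays moved. The work goes in short steps, Python scripts to look and compute and a shell command to move; the robot and the scene stay as the last step left them, time stands still between calls to the robot, and variables do not carry over. Pictures are saved under pics/ and viewed, about 8 in all and at most 12, crops included, and the job is handed in when it is done.

```bash
mkdir -p pics; ls
python3 - <<'E'
from cell import *
import cv2, numpy as np
np.set_printoptions(precision=4,suppress=True)
for n in ("scene","side"):
    p=camera_params(n); print(n,p)
    cv2.imwrite(f"pics/{n}0.png",get_image(n)[:,:,::-1])
print(observe())
E
```

```text
pics
scene {'intrinsics': array([[377.7797,   0.    , 314.5333],
       [  0.    , 377.7797, 201.1023],
       [  0.    ,   0.    ,   1.    ]]), 'xyz': array([1.0808, 0.5956, 0.8156]), 'orientation': array([-0.9445, -2.4627,  1.0686])}
side {'intrinsics': array([[370.6427,   0.    , 317.8817],
       [  0.    , 370.6427, 194.6801],
       [  0.    ,   0.    ,   1.    ]]), 'xyz': array([0.1159, 0.5659, 0.7687]), 'orientation': array([-0.8945,  2.4987, -1.0853])}
{'clock': 0.1, 'joints': array([ 1.0654,  0.4351,  0.025 ,  1.574 , -0.0116,  1.134 , -0.0751]), 'dq': array([ 0.0002, -0.0013,  0.0026, -0.0032,  0.0005, -0.0003, -0.0009]), 'joint_efforts': array([  0.0037, -66.9132,   0.9882, -31.5148,  -0.0605,   0.0375,
         0.0001]), 'position': array([ 0.2448, -0.5746,  0.251 ]), 'ee_rot': array([-3.0768, -0.6281,  0.0007]), 'force': array([ 0.3858, -1.2164,  0.6696]), 'ft_torque': array([-0.0206, -0.0323, -0.0454]), 'width': 1.007263609662757}
```

View pics/scene0.png

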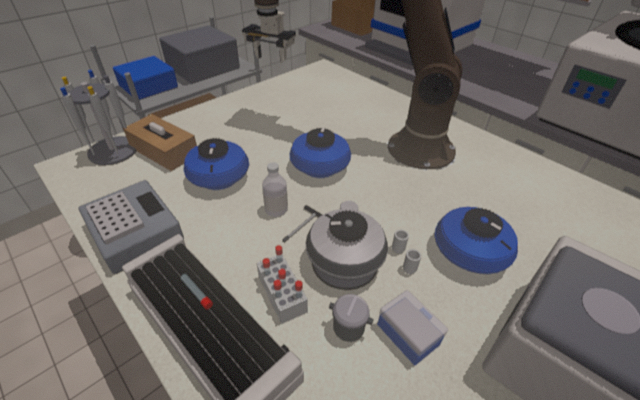

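View pics/side0.png

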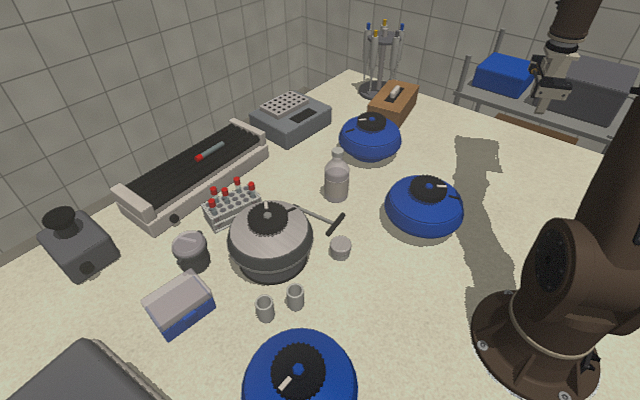

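Candidates: grey rotor (scene 347,228 / side 268,218). The blue ones at scene (216,160), (320,150), (478,235) are decoys. I choose the grey one and check it in a close crop.

```bash
cat > h.py <<'E'
from cell import *
import cv2, numpy as np
from scipy.spatial.transform import Rotation as R
np.set_printoptions(precision=4,suppress=True)
def ray(n,uv,p=None):
    p=p or camera_params(n); d=np.linalg.inv(p["intrinsics"])@[uv[0],uv[1],1]
    return np.array(p["xyz"]),R.from_rotvec(p["orientation"]).apply(d)
def atz(n,uv,z,p=None):
    o,d=ray(n,uv,p); return o+d*(z-o[2])/d[2]
def proj(n,X,p=None):
    p=p or camera_params(n); q=p["intrinsics"]@R.from_rotvec(p["orientation"]).inv().apply(np.array(X)-p["xyz"]); return q[:2]/q[2]
E
python3 - <<'E'
import cv2,numpy as np
a=cv2.imread("pics/scene0.png")[195:295,297:397]; b=cv2.imread("pics/side0.png")[190:290,218:318]
cv2.imwrite("pics/crop0.png",np.hstack([cv2.resize(x,None,fx=4,fy=4,interpolation=cv2.INTER_CUBIC) for x in (a,b)]))
from h import *
print(atz("scene",(349,225),.152),atz("side",(267,217),.152))
E
```

```text
[0.592  0.1884 0.152 ] [0.5819 0.1883 0.152 ]
```

View pics/crop0.png

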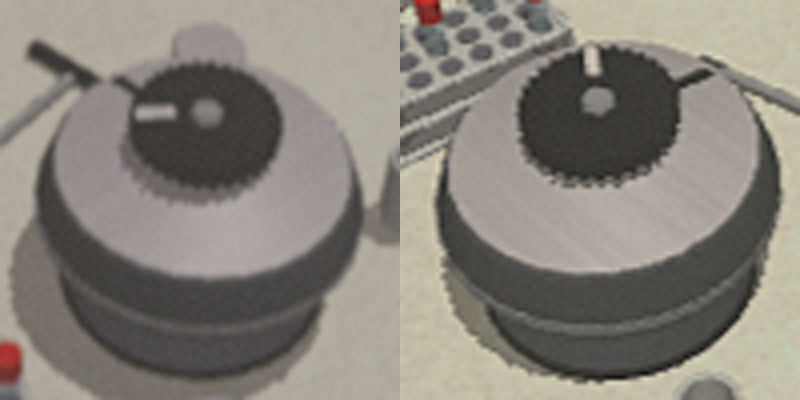

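Run:
```python
from h import *
from scipy.optimize import least_squares
def tri(a,b):
    f=lambda X:np.r_[proj("scene",X)-a,proj("side",X)-b]
    s=least_squares(f,[.6,.2,.15]); return s.x,s.fun
for n,a,b in [("nut top",(348.7,223.2),(268,216.2)),("white",(335.8,223),(266.2,205.2))]: print(n,*tri(a,b))
c=.5*(atz("scene",(348.7,223.2),.152)+atz("side",(268,216.2),.152)); print("c",c)
for n,w,l,h in [("scene",(335.8,223),(328.8,216.5),(348.7,223.2)),("side",(266.2,205.2),(291.8,209.2),(268,216.2))]:
    c0=atz(n,h,.152);v=atz(n,w,.152)-c0; u=atz(n,l,.117)-c0
    print(n,c0,np.hypot(*v[:2]),np.degrees(np.arctan2(v[1],v[0])),np.hypot(*u[:2]),np.degrees(np.arctan2(u[1],u[0])))
r=R.from_rotvec(observe()["ee_rot"]).as_matrix(); o=np.array(observe()["position"])
print("phi",np.degrees(np.arctan2(r[1,0],r[0,0])),"shift in tool units to c:",r.T@(c-o)/.04)
```

```text
nut top [0.5853 0.1819 0.1478] [ 0.1422  0.2051  0.1279 -0.1983]
white [0.611  0.1622 0.1519] [-0.0156 -0.0232 -0.0145  0.023 ]
c [0.585  0.1844 0.152 ]
scene [0.5882 0.1838 0.152 ] 0.031345910150210425 -42.94553616591938 0.07318572747034537 -93.64001675430609
side [0.5819 0.1851 0.152 ] 0.03690498632070346 -38.25920975910721 0.0759723710260631 -91.63777797605661
phi 23.07741952890535 shift in tool units to c: [ 15.2638 -14.1191   2.4936]
```

Grey rotor confirmed: white line on the nut and black line on the lid are visible, and both cameras agree on the centre at about (0.585, 0.183). The nut is at about +52° (0.9 rad). I'm moving over now.

```bash
python3 -m jog '[0,0.7,-0.65,0,0,0,0.7,-0.65,0,0,0,0.7,-0.65,0,0,0,0.7,-0.65,0,0,0,0.7,-0.65,0,0,0,0.7,-0.65,0,0,0,0.7,-0.65,0,0,0,0.7,-0.65,0,0,0,0.7,-0.65,0,0,0,0.7,-0.65,0,0,0,0.7,-0.65,0,0,0,0.7,-0.65,0,0,0,0.7,-0.65,0,0,0,0.7,-0.65,0,0,0,0.7,-0.65,0,0,0,0.7,-0.65,0,0,0,0.7,-0.65,0,0,0,0.7,-0.65,0,0,0,0.7,-0.65,0,0,0,0,0,0,0]' 20
python3 - <<'E'
from h import *
s=observe();print(s["joints"]);p=camera_params("wrist");print(p)
cv2.imwrite("pics/w1.png",get_image("wrist")[:,:,::-1])
E
```

```text
clock: 1.77
position: [0.548, 0.1175, 0.2435]
ee_rot: [-3.076, -0.611, 0.014]
force: [-0.7, 1.3, -0.1]
width: 0.004
[-0.0361  0.3714 -0.3583  1.7139  0.1359  1.0893 -1.6146]
{'intrinsics': array([[354.0906,   0.    , 319.6348],
       [  0.    , 354.0906, 201.5517],
       [  0.    ,   0.    ,   1.    ]]), 'xyz': array([0.6172, 0.1445, 0.3763]), 'orientation': array([ 2.4098, -1.6111, -0.2404])}
```

View pics/w1.png

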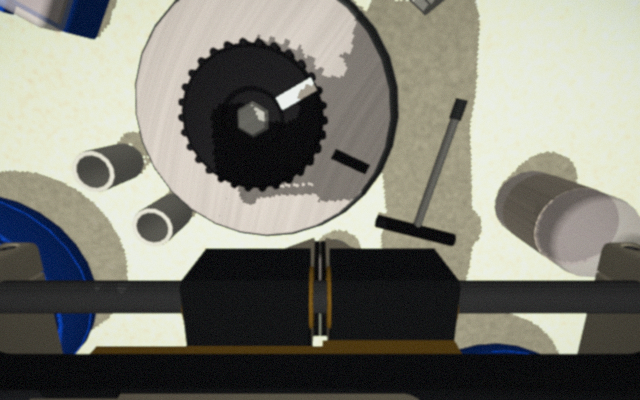

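The wrist view shows the nut centre at about (253,118), the white line at (297,94) and the lid line at (350,161). I'm checking the fingertip geometry and the nut centre from here.

Run:
```python
from h import *
s=observe();r=R.from_rotvec(s["ee_rot"]).as_matrix();o=np.array(s["position"]);p=camera_params("wrist")
P=lambda *v:proj("wrist",o+r@np.array(v)/1000)
for z in (25,0,-40,-60):
  print(z,[P(x,y,z).round() for x,y in((9.5,-19),(9.5,19),(9.5,0),(-9.5,0))])
img=cv2.imread("pics/w1.png")
cr=cv2.resize(img[220:370,170:470],None,fx=2.6,fy=2.6,interpolation=cv2.INTER_CUBIC);cr=np.clip(cr.astype(float)*1.8+20,0,255).astype(np.uint8)
cv2.imwrite("pics/w1c.png",cr)
c=atz("wrist",(253,118),.152);print("hub?",c)
for q in [(253,40),(253,190),(180,115),(327,115)]: print(q,atz("wrist",q,.152))
w=atz("wrist",(297,94),.152);l=atz("wrist",(350,161),.116)
for cc in (c,np.array([.585,.183,0])):
  for v in (w-cc,l-cc): print(np.hypot(*v[:2]),np.degrees(np.arctan2(v[1],v[0])))
```

```text
25 [array([279., 239.]), array([358., 239.]), array([319., 239.]), array([319., 275.])]
0 [array([272., 262.]), array([365., 262.]), array([319., 262.]), array([319., 302.])]
-40 [array([256., 319.]), array([381., 319.]), array([318., 319.]), array([318., 371.])]
-60 [array([242., 367.]), array([394., 367.]), array([318., 367.]), array([318., 427.])]
hub? [0.5888 0.1758 0.152 ]
(253, 40) [0.6306 0.1904 0.152 ]
(253, 190) [0.5455 0.1606 0.152 ]
(180, 115) [0.5734 0.218  0.152 ]
(327, 115) [0.6078 0.1343 0.152 ]
0.03084482767734928 -40.35057263759307
0.07143463921517006 -95.19465003687196
0.03856233702696573 -44.86689735723597
0.07841921009533791 -91.93176640316429
```

View pics/w1c.png

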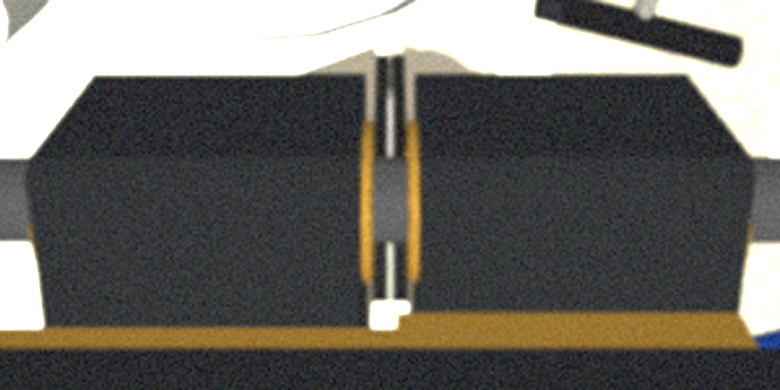

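Run:
```python
from h import *
o=np.array(observe()["position"]);out=[]
for n in("scene","side"):
    u,v=proj(n,o-[0,0,.02]).astype(int);im=get_image(n)[:,:,::-1]
    cr=cv2.copyMakeBorder(im,60,60,60,60,cv2.BORDER_CONSTANT)[v:v+120,u+20:u+100]
    out.append(cv2.resize(cr,None,fx=5,fy=5,interpolation=cv2.INTER_CUBIC)); print(n,u,v, proj(n,o+[0,0,-.025]))
cv2.imwrite("pics/g.png",np.clip(np.hstack(out)*1.5,0,255).astype(np.uint8))
```

```text
scene 341 179 [341.8336 181.3365]
side 298 183 [298.7293 185.1913]
```

View pics/g.png

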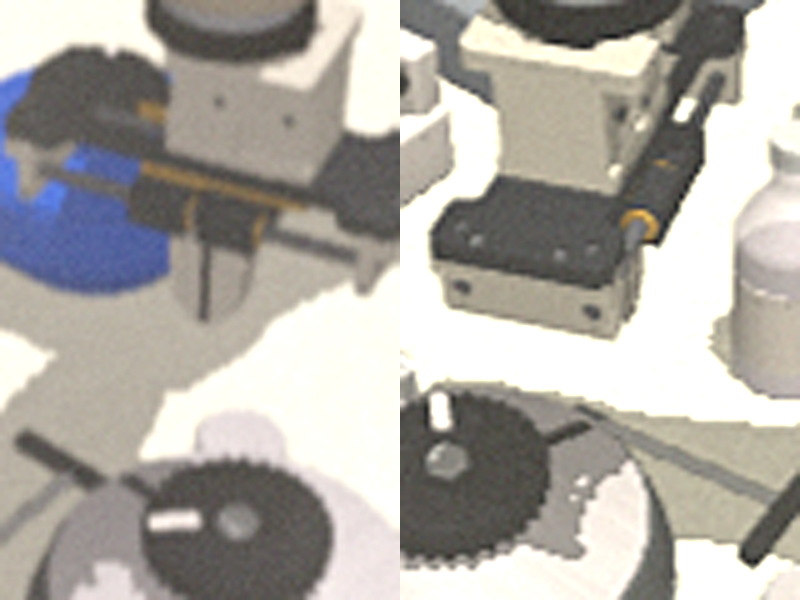

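The fingers taper, with flat dark pads on the inside. Plan: open to 70 mm and push the knurl valleys with one finger's vertical inner corner, as a sprag. The other finger stays clear ahead of the nut. I'm turning the wrist first.

```bash
python3 -m jog '[70,0,0,0,1,70,0,0,0,1,70,0,0,0,1,70,0,0,0,1,70,0,0,0,1,70,0,0,0,1,70,0,0,0,1,70,0,0,0,1,70,0,0,0,0]'
cat >> h.py <<'E'
C=np.array([.588,.179,.158])
def goal(C=C,rc=65.,W=70.,al=18.):
    s=observe();r=R.from_rotvec(s["ee_rot"]).as_matrix();o=np.array(s["position"])
    a=np.radians(al);d=np.array([np.cos(a),np.sin(a)]);cor=np.array([9.5,-W/2])
    rel=-d*rc-cor; T=np.r_[C[:2],C[2]]+r@np.r_[rel,0]; T[2]=C[2]
    u=r.T@(T-o)/.04
    k=o+r@np.r_[cor,0]/1000; v=k-C
    print("phi %.1f q7 %.2f tilt %s"%(np.degrees(np.arctan2(r[1,0],r[0,0])),s["joints"][6],r[:2,2]),"shift units",u,"corner rad %.1f ang %.1f"%(np.hypot(*v[:2])*1e3,np.degrees(np.arctan2(v[1],v[0]))),"F tool",r.T@s["force"],"z",o[2],"t",s["clock"],"w",s["width"]*91.8)
E
sed -i 's/rel=-d\*rc-cor/rel=(-d*rc-cor)\/1000/' h.py
python3 -c "
from h import *
goal()"
```

```text
clock: 2.67
position: [0.5421, 0.0878, 0.2423]
ee_rot: [3.023, -0.801, -0.021]
force: [-0.4, 0.9, -0.7]
width: 0.608
phi -29.7 q7 -2.41 tilt [-0.0168 -0.0103] shift units [-1.8959 -2.2132  2.088 ] corner rad 68.6 ang -107.2 F tool [-0.7861 -0.631   0.6829] z 0.24231078577692558 t 2.6667 w 55.77548701862098
```

```bash
python3 -m jog '[70,-0.48,-0.55,0,0,70,-0.48,-0.55,0,0,70,-0.48,-0.55,0,0,70,-0.48,-0.55,0,0,70,0,0,0,0,70,0,0,0,0]'
python3 -c "
from h import *
goal()"
```

```text
clock: 3.17
position: [0.5183, 0.1935, 0.2415]
ee_rot: [3.019, -0.796, -0.019]
force: [-0.6, -1.4, 0.6]
width: 0.764
phi -29.5 q7 -2.62 tilt [-0.0168 -0.0155] shift units [-0.0734 -0.2159  2.083 ] corner rad 59.8 ang 137.6 F tool [ 0.1942  1.5496 -0.5886] z 0.24146761552080204 t 3.1667 w 70.15703736711168
```

```bash
python3 -m jog '[70,-0.07,-0.22,0.4,0,70,0,0,0.5,0,70,0,0,0.5,0,70,0,0,0.4,0,70,0,0,0.27,0,70,0,0,0,0]'
python3 - <<'E'
from h import *
goal(); cv2.imwrite("pics/w2.png",get_image("wrist")[:,:,::-1])
E
```

```text
clock: 3.67
position: [0.5212, 0.1918, 0.1572]
ee_rot: [3.02, -0.788, -0.013]
force: [-0.4, 1.0, 0.2]
width: 0.759
phi -29.2 q7 -2.64 tilt [-0.0129 -0.0174] shift units [-0.1697 -0.1628 -0.0239] corner rad 56.7 ang 136.9 F tool [-0.8577 -0.6273 -0.1658] z 0.15716506900732044 t 3.6667 w 69.71489854778048
```

View pics/w2.png

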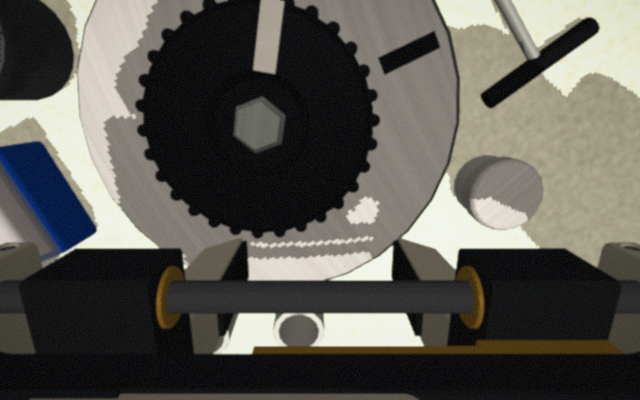

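The wrist view shows the nut centre at about (259,118) and ribs spanning columns 140–378. Finger A's inner corner is at (245,242), just outside the rim; finger B at (395,242) is clear. I'm refining the centre.

Run:
```python
from h import *
P=[(140,118),(378,118),(259,237),(168,196),(345,196),(168,42),(350,44),(220,229),(302,229)]
Q=np.array([atz("wrist",q,.152) for q in P])
A=np.c_[2*Q[:,:2],np.ones(len(Q))];x=np.linalg.lstsq(A,(Q[:,:2]**2).sum(1),rcond=None)[0]
print("circle",x[:2],np.sqrt(x[2]+x[:2]@x[:2]))
c=atz("wrist",(260,125),.150);print("hub",c)
c=np.r_[x[:2],.158];w=atz("wrist",(267,38),.152)-c;l=atz("wrist",(409,53),.116)-c
for v in (w,l): print(np.hypot(*v[:2]),np.degrees(np.arctan2(v[1],v[0])))
goal(c,48)
s=observe();r=R.from_rotvec(s["ee_rot"]).as_matrix();o=np.array(s["position"])
for y in(-35,35):print(proj("wrist",o+r@np.array([9.5,y,25])/1000),proj("wrist",o+r@np.array([9.5,y,6])/1000))
```

```text
circle [0.5882 0.1801] 0.04496516606366435
hub [0.589  0.1794 0.15  ]
0.03218794245761789 -37.226353420209506
0.07256281534360959 -93.8180952372311
phi -29.3 q7 -2.64 tilt [-0.0122 -0.0174] shift units [ 0.2157 -0.0573  0.0011] corner rad 55.7 ang 137.7 F tool [0.079  0.3052 0.0461] z 0.15811001326549914 t 3.7167 w 70.04254224400465
[245.1547 240.2061] [236.189  257.0184]
[390.9224 240.061 ] [399.5054 256.858 ]
```

```bash
sed -i 's/^C=.*/C=np.array([.588,.180,.158])/' h.py
python3 -m jog '[70,0.13,-0.02,0,0,70,0.12,-0.01,0,0,70,0.06,0.14,0,-1,70,0.06,0.14,0,-1,70,0.06,0.14,0,-1,70,0.06,0.14,0,-1,70,0.06,0.14,0,-1,70,0.06,0.14,0,-1]'
python3 -c "
from h import *
goal(rc=45.5)"
```

```text
clock: 4.38
position: [0.5395, 0.1534, 0.1645]
ee_rot: [3.123, 0.234, -0.015]
force: [-2.2, 2.3, -3.2]
width: 0.765
phi 8.6 q7 -1.98 tilt [-0.009  -0.0107] shift units [-0.0192  0.0451  0.163 ] corner rad 45.3 ang 168.0 F tool [-1.7894 -2.6447  3.1793] z 0.16449469900730204 t 4.3833 w 70.25365515769181
```

```bash
cat >> h.py <<'E'
def line(c=C,turns=0.,n="wrist"):
    p=camera_params(n);g=cv2.cvtColor(get_image(n),cv2.COLOR_RGB2GRAY)
    A=np.radians(np.arange(0,360,1.));m=[]
    for rr in (.026,.030,.034,.038):
        uv=np.array([proj(n,[c[0]+rr*np.cos(a),c[1]+rr*np.sin(a),.152+turns*.002],p) for a in A]).astype(np.float32)
        m.append(cv2.remap(g,uv[None,:,0],uv[None,:,1],cv2.INTER_LINEAR,borderValue=0)[0].astype(float))
    m=np.median(m,0);m=m*(m>90)
    if m.sum()<200: print("no line",m.max());return
    z=(m*np.exp(1j*A)).sum();print("white line at %.1f conc %.2f -> nut mod360 %.1f"%(np.degrees(np.angle(z)),abs(z)/m.sum(),(np.degrees(np.angle(z))+93.0)%360))
E
python3 -c "
from h import *
line()"
python3 -m jog '[70,0.06,0.16,0.04,-0.9,70,0.06,0.16,0.03,-0.9,70,0.06,0.16,0.03,-0.9,70,0.06,0.16,0.03,-0.9,70,0.06,0.15,0.03,-0.9,70,0.06,0.15,0.02,-0.9,70,0.06,0.15,0.02,-0.9,70,0.06,0.15,0.02,-0.9]'
python3 -c "
from h import *
goal(rc=45.5);line()"
```

```text
white line at -6.5 conc 1.00 -> nut mod360 86.5
clock: 5.1
position: [0.5793, 0.1173, 0.1625]
ee_rot: [2.807, 1.4, -0.02]
force: [-2.9, 0.3, -0.1]
width: 0.763
phi 53.0 q7 -1.22 tilt [-0.0093 -0.0099] shift units [ 0.066  -0.2461  0.1109] corner rad 46.0 ang -132.2 F tool [-1.5032 -2.4801  0.1616] z 0.16245436285761589 t 5.1 w 70.06680624959778
white line at 50.6 conc 1.00 -> nut mod360 143.6
```

The nut follows the finger (86°→144°, forces about 3 N). I'm continuing the stroke.

```bash
python3 -m jog '[70,0.07,0.12,0.02,-1,70,0.07,0.12,0.02,-1,70,0.07,0.12,0.02,-1,70,0.07,0.12,0.02,-1,70,0.07,0.12,0.02,-1,70,0.07,0.12,0.02,-1,70,0.065,0.13,0.02,-1,70,0.065,0.13,0.02,-1,70,0.065,0.13,0.02,-1,70,0.065,0.13,0.02,-1,70,0.065,0.13,0.02,-1,70,0.065,0.13,0.02,-1]'
python3 -c "
from h import *
goal(rc=45.5);line()"
```

```text
clock: 6.15
position: [0.6501, 0.1365, 0.1599]
ee_rot: [1.452, 2.771, -0.016]
force: [-0.2, 0.1, -0.9]
width: 0.76
phi 124.7 q7 -0.12 tilt [ 0.0065 -0.015 ] shift units [ 0.4595 -0.1344  0.0409] corner rad 62.2 ang -63.3 F tool [ 0.1949 -0.0771  0.9251] z 0.15991314002261672 t 6.15 w 69.73142081155805
white line at 52.5 conc 1.00 -> nut mod360 145.5
```

```bash
python3 -m jog '[70,0.16,-0.04,0.01,0,70,0.16,-0.04,0.01,0,70,0.13,-0.03,0.01,0,70,0.09,0.14,0.01,-1,70,0.09,0.14,0.01,-1,70,0.09,0.14,0.01,-1,70,0.09,0.14,0.01,-1,70,0.09,0.14,0.01,-1,70,0.09,0.14,0.01,-1]'
python3 -c "
from h import *
goal(rc=45.5);line()"
```

```text
clock: 6.95
position: [0.6429, 0.1782, 0.1578]
ee_rot: [0.544, 3.073, -0.05]
force: [3.9, -4.7, 1.7]
width: 0.764
phi 160.0 q7 0.34 tilt [ 0.0148 -0.0354] shift units [-0.014   0.0955 -0.0081] corner rad 46.3 ang -42.8 F tool [-5.3483 -3.1423 -1.4288] z 0.15776980305306879 t 6.95 w 70.09788666010267
white line at 78.7 conc 1.00 -> nut mod360 171.7
```

```bash
python3 -m jog '[70,0.08,0.17,0,-0.9,70,0.08,0.17,0,-0.9,70,0.08,0.17,0,-0.9,70,0.08,0.17,0,-0.9,70,0.08,0.16,0,-0.9,70,0.08,0.16,0,-0.9,70,0.08,0.16,0,-0.9,70,0.08,0.16,0,-0.9,70,0.08,0.16,0,-0.9,70,0.08,0.16,0,-0.9]'
python3 -c "
from h import *
goal(rc=45.5);line()"
```

```text
clock: 7.83
position: [0.622, 0.2258, 0.1568]
ee_rot: [-0.909, 2.974, -0.11]
force: [9.1, 0.1, -3.0]
width: 0.759
phi -146.0 q7 1.08 tilt [ 0.0494 -0.0586] shift units [ 0.0256  0.0467 -0.0335] corner rad 47.1 ang 14.2 F tool [-7.5435 -4.7349  3.437 ] z 0.15681558146556146 t 7.8333 w 69.68239817679539
white line at 136.6 conc 1.00 -> nut mod360 229.6
```

```bash
python3 -m jog '[70,0.065,0.17,0,-0.95,70,0.065,0.17,0,-0.95,70,0.065,0.16,0,-0.95,70,0.065,0.16,0,-0.95,70,0.065,0.16,0,-0.95,70,0.065,0.16,0,-0.95,70,0.065,0.16,0,-0.95,70,0.065,0.16,0,-0.95,70,0.065,0.16,0,-0.95,70,0.065,0.16,0,-0.95]'
python3 -c "
from h import *
goal(rc=45.5);line()"
```

```text
clock: 8.72
position: [0.5554, 0.2385, 0.1561]
ee_rot: [-2.257, 2.173, -0.142]
force: [0.5, -0.1, 0.4]
width: 0.761
phi -87.9 q7 1.91 tilt [ 0.0686 -0.0591] shift units [ 0.1778 -0.241  -0.0216] corner rad 50.5 ang 87.0 F tool [ 0.182  -0.5095 -0.3539] z 0.15606340387392165 t 8.7167 w 69.88389366181681
white line at -158.0 conc 1.00 -> nut mod360 295.0
```

```bash
python3 -m jog '[70,-0.35,-0.1,0,0,70,-0.35,-0.1,0,0,70,0,0,-0.6,0,70,0,0,-0.6,0,70,0,0,0,1,70,0,0,0,1,70,0,0,0,1,70,0,0,0,1,70,0,0,0,1,70,0,0,0,1,70,0,0,0,1,70,0,0,0,1,70,0,0,0,1,70,0,0,0,1,70,0,0,0,1,70,0,0,0,1,70,0,0,0,1,70,0,0,0,1,70,0,0,0,1,70,0,0,0,1]'
python3 -c "
from h import *
goal(rc=65)"
python3 -m jog '[70,0,0,0,1,70,0,0,0,1,70,0,0,0,1,70,0,0,0,1,70,0,0,0,1,70,0,0,0,1,70,0,0,0,1,70,0,0,0,1,70,0,0,0,1,70,0,0,0,1,70,0,0,0,1,70,0,0,0,1,70,0,0,0,1,70,0,0,0,1,70,0,0,0,1,70,0,0,0,1,70,0,0,0,1,70,0,0,0,1,70,0,0,0,1,70,0,0,0,1]'
python3 -c "
from h import *
goal(rc=65);line(turns=.8)"
```

```text
clock: 10.43
position: [0.5503, 0.2716, 0.2086]
ee_rot: [0.364, 3.036, -0.09]
force: [0.2, 0.1, -0.2]
width: 0.761
phi 166.5 q7 0.29 tilt [ 0.0749 -0.068 ] shift units [-3.1061 -1.5564  1.6256] corner rad 81.5 ang 132.7 F tool [-0.1961  0.1151  0.1926] z 0.2086433856027745 t 10.4333 w 69.85863753899694
clock: 12.1
position: [0.5423, 0.2747, 0.2159]
ee_rot: [2.921, 0.891, 0.095]
force: [-0.3, 0.1, 0.7]
width: 0.761
phi 34.0 q7 -1.79 tilt [ 0.0842 -0.0644] shift units [-2.2083  2.8196  1.6658] corner rad 141.1 ang 113.9 F tool [-0.1763 -0.2363 -0.7142] z 0.21593374565679618 t 12.1 w 69.88244260858889
no line 0.0
```

```bash
python3 -m jog '[70,0,0,0,1,70,0,0,0,1,70,0,0,0,1,70,0,0,0,1,70,0,0,0,1,70,0,0,0,1,70,0,0,0,1,70,0,0,0,1,70,0,0,0,0]'
sed -i 's/^    u=r.T.*/    T[:2]-=r[:2,2]*.012; u=r.T@(T-o)\/.04/; s/k=o+r@np.r_\[cor,0\]\/1000/k=o+r@np.r_[cor,12]\/1000/' h.py
python3 -c "
from h import *
goal(rc=65)"
```

```text
clock: 12.9
position: [0.5391, 0.2764, 0.2188]
ee_rot: [3.055, -0.473, 0.148]
force: [0.1, 1.2, 0.1]
width: 0.762
phi -17.5 q7 -2.61 tilt [ 0.0872 -0.0608] shift units [-0.0698  2.2445  1.5922] corner rad 129.3 ang 102.6 F tool [-0.26   -1.1324 -0.1689] z 0.2187717049259584 t 12.9 w 69.92509683869226
```

```bash
python3 -m jog '[70,0,0.5,0.1,0,70,0,0.5,0.2,0,70,-0.03,0.5,0.2,0,70,-0.03,0.5,0.2,0,70,0,0.24,0.2,0,70,0,0,0.3,0,70,0,0,0.25,0,70,0,0,0,0,0,70,0,0,0,0]' ; python3 -m jog '[70,0,0.5,0.1,0,70,0,0.5,0.2,0,70,-0.03,0.5,0.2,0,70,-0.03,0.5,0.2,0,70,0,0.24,0.2,0,70,0,0,0,0]'
python3 -c "
from h import *
goal(rc=48);line(turns=.8)"
```

```text
clock: 13.4
position: [0.5107, 0.1892, 0.1857]
ee_rot: [3.062, -0.441, 0.151]
force: [-1.0, -1.3, -0.2]
width: 0.761
phi -16.3 q7 -2.50 tilt [ 0.0904 -0.0573] shift units [0.4406 0.151  0.7457] corner rad 69.4 ang 145.4 F tool [-0.5881  1.4747  0.16  ] z 0.18566430441277598 t 13.4 w 69.85997978116846
white line at -158.2 conc 1.00 -> nut mod360 294.8$: bad value
```

```bash
python3 -m jog '[70,0,0.1,0.35,0,70,0,0.05,0.35,0,70,0.18,0,0,0,70,0.18,0,0,0,70,0.12,0,0,0,70,0.07,0.16,0.02,-0.95,70,0.07,0.16,0.02,-0.95,70,0.07,0.16,0.02,-0.95,70,0.07,0.16,0.02,-0.95,70,0.07,0.16,0.02,-0.95,70,0.07,0.16,0.02,-0.95]'
python3 -c "
from h import *
goal(rc=45.5);line(turns=.9)"
```

```text
clock: 14.37
position: [0.5487, 0.1578, 0.167]
ee_rot: [3.034, 0.554, 0.129]
force: [-10.1, 5.4, 2.0]
width: 0.761
phi 20.8 q7 -1.83 tilt [ 0.0919 -0.0388] shift units [-0.241   0.317   0.2315] corner rad 43.7 ang 162.1 F tool [-7.3503 -8.4559 -3.1134] z 0.16703977381815677 t 14.3667 w 69.89279549440948
white line at -137.9 conc 1.00 -> nut mod360 315.1
```

```bash
python3 -m jog '[70,0.02,0.2,0.05,-0.7,70,0.03,0.2,0.05,-0.7,70,0.04,0.18,0.05,-0.8,70,0.05,0.18,0.05,-0.8,70,0.05,0.18,0.03,-0.9,70,0.05,0.17,0.03,-0.9,70,0.05,0.16,0.03,-0.9,70,0.05,0.16,0.03,-0.9,70,0.05,0.15,0.03,-0.9,70,0.05,0.15,0.03,-0.9]'
python3 -c "
from h import *
goal(rc=45.5);line(turns=.9)"
```

```text
clock: 15.25
position: [0.5894, 0.1306, 0.1662]
ee_rot: [2.436, 1.879, 0.031]
force: [-6.6, -3.6, 4.5]
width: 0.758
phi 75.3 q7 -0.89 tilt [ 0.0552 -0.039 ] shift units [-0.1222  0.1411  0.2161] corner rad 43.2 ang -132.6 F tool [-5.2387 -5.1631 -4.6753] z 0.1661517548842378 t 15.25 w 69.60626681791943
white line at -74.2 conc 1.00 -> nut mod360 18.8
```

```bash
python3 -m jog '[70,0.05,0.16,0.05,-0.9,70,0.06,0.16,0.05,-0.9,70,0.07,0.16,0.04,-0.9,70,0.07,0.16,0.03,-0.9,70,0.08,0.15,0.03,-0.9,70,0.08,0.15,0.02,-0.9,70,0.08,0.15,0.02,-0.9,70,0.08,0.15,0.02,-0.9]'
python3 -c "
from h import *
goal(rc=45.5);line(turns=1.1)"
```

```text
clock: 15.97
position: [0.6421, 0.1472, 0.1639]
ee_rot: [1.525, 2.664, -0.03]
force: [-0.8, -0.8, -0.6]
width: 0.763
phi 120.4 q7 -0.20 tilt [ 0.0524 -0.0522] shift units [ 0.1066 -0.2364  0.1363] corner rad 47.3 ang -65.3 F tool [-0.2016 -1.1265  0.6036] z 0.1639199479604078 t 15.9667 w 70.0283797186132
white line at -15.6 conc 1.00 -> nut mod360 77.4
```

```bash
python3 -m jog '[70,0.12,0.1,0.04,-1,70,0.12,0.1,0.03,-1,70,0.11,0.12,0.03,-1,70,0.1,0.13,0.02,-1,70,0.09,0.14,0.02,-1,70,0.09,0.14,0.01,-1,70,0.08,0.15,0.01,-0.9,70,0.08,0.15,0.01,-0.9,70,0.075,0.16,0.01,-0.9,70,0.075,0.16,0.01,-0.9]'
python3 -c "
from h import *
goal(rc=45.5);line(turns=1.2)"
```

```text
clock: 16.85
position: [0.6499, 0.2111, 0.1605]
ee_rot: [0.026, 3.077, -0.079]
force: [-0.4, 0.1, 0.0]
width: 0.761
phi 179.1 q7 0.63 tilt [ 0.063  -0.0521] shift units [ 0.2398 -0.26    0.0619] corner rad 52.7 ang -4.7 F tool [ 0.3613  0.0734 -0.0549] z 0.16054777934226258 t 16.85 w 69.87415285692605
white line at -8.1 conc 1.00 -> nut mod360 84.9
```

```bash
python3 -m jog '[70,0.14,-0.08,0.02,0,70,0.14,-0.08,0.02,0,70,0.1,0.15,0.01,-0.9,70,0.1,0.15,0.01,-0.9,70,0.1,0.16,0,-0.9,70,0.09,0.16,0,-0.9,70,0.09,0.16,0,-0.9,70,0.08,0.16,0,-0.9]'
python3 -c "
from h import *
goal(rc=45.5);line(turns=1.25)"
```

```text
clock: 17.57
position: [0.6241, 0.2261, 0.1594]
ee_rot: [-0.798, 2.962, -0.12]
force: [5.6, 0.2, -3.5]
width: 0.76
phi -149.7 q7 1.05 tilt [ 0.0891 -0.0571] shift units [0.0558 0.0117 0.0312] corner rad 47.5 ang 12.7 F tool [-4.8036 -2.3035  3.9695] z 0.15939298067007032 t 17.5667 w 69.8107242164228
white line at 4.9 conc 1.00 -> nut mod360 97.9
```

```bash
python3 -m jog '[70,0.075,0.17,0,-0.95,70,0.07,0.17,0,-0.95,70,0.07,0.16,0,-0.95,70,0.07,0.16,0,-0.95,70,0.07,0.16,0,-0.95,70,0.075,0.15,0,-0.95,70,0.075,0.15,0,-0.95,70,0.075,0.15,0,-0.95,70,0.08,0.15,0,-1,70,0.08,0.15,0,-1,70,0.08,0.15,0,-1,70,0.08,0.15,0,-1]'
python3 -c "
from h import *
goal(rc=45.5);line(turns=1.4)"
```

```text
clock: 18.62
position: [0.5594, 0.2303, 0.1584]
ee_rot: [-2.361, 1.995, -0.18]
force: [1.9, 4.6, -2.1]
width: 0.764
phi -80.6 q7 2.04 tilt [ 0.1177 -0.0401] shift units [0.0266 0.0556 0.0059] corner rad 47.2 ang 79.4 F tool [-4.3383 -2.3926  2.1225] z 0.15841256872776263 t 18.6167 w 70.13650535754519
white line at 71.9 conc 1.00 -> nut mod360 164.9
```

```bash
python3 -m jog '[70,0.07,0.16,0,-0.95,70,0.07,0.16,0,-0.95,70,0.07,0.16,0,-0.95,70,0.075,0.15,0,-0.95,70,0.075,0.15,0,-0.95,70,0.075,0.15,0,-0.95]'
python3 -c "
from h import *
goal(rc=45.5);line(turns=1.5)"
python3 -m jog '[70,-0.35,-0.1,0,0,70,-0.35,-0.1,0,0,70,0,0,-0.6,0,70,0,0,-0.6,0,70,0,0,0,1,70,0,0,0,1,70,0,0,0,1,70,0,0,0,1,70,0,0,0,1,70,0,0,0,1,70,0,0,0,1,70,0,0,0,1,70,0,0,0,1,70,0,0,0,1,70,0,0,0,1,70,0,0,0,1,70,0,0,0,1,70,0,0,0,1,70,0,0,0,1,70,0,0,0,1]'
python3 -c "
from h import *
goal(rc=65)"
```

```text
clock: 19.17
position: [0.532, 0.2035, 0.1597]
ee_rot: [-2.867, 1.212, -0.193]
force: [-1.5, 3.3, -1.2]
width: 0.767
phi -46.0 q7 2.64 tilt [ 0.1223 -0.0271] shift units [ 0.0506 -0.0521  0.051 ] corner rad 46.9 ang 119.4 F tool [-3.5541 -1.1601  0.9419] z 0.159667472148442 t 19.1667 w 70.39753011681545
white line at 112.5 conc 1.00 -> nut mod360 205.5
clock: 20.88
position: [0.5053, 0.2367, 0.2098]
ee_rot: [-0.689, 2.947, -0.103]
force: [-0.3, -1.0, 1.2]
width: 0.76
phi -153.4 q7 1.00 tilt [ 0.1253 -0.0405] shift units [-2.83   -1.6426  1.7282] corner rad 77.2 ang 164.4 F tool [ 0.5469 -0.8555 -1.1522] z 0.20980868113119552 t 20.8833 w 69.72759473031927
```

```bash
python3 -m jog '[70,0,0,0,1,70,0,0,0,1,70,0,0,0,1,70,0,0,0,1,70,0,0,0,1,70,0,0,0,1,70,0,0,0,1,70,0,0,0,1,70,0,0,0,1,70,0,0,0,1,70,0,0,0,1,70,0,0,0,1,70,0,0,0,1,70,0,0,0,1,70,0,0,0,1,70,0,0,0,1,70,0,0,0,1,70,0,0,0,1,70,0,0,0,1,70,0,0,0,1]'
python3 -m jog '[70,0,0,0,1,70,0,0,0,1,70,0,0,0,1,70,0,0,0,1,70,0,0,0,1,70,0,0,0,1,70,0,0,0,1,70,0,0,0,1,70,0,0,0,1,70,0,0,0,1,70,0,0,0,1,70,0,0,0,1,70,0,0,0,1,70,0,0,0,0]'
python3 -c "
from h import *
goal(rc=65)"
```

```text
clock: 22.55
position: [0.4966, 0.2474, 0.2151]
ee_rot: [2.441, 1.789, 0.119]
force: [0.4, 1.1, 0.3]
width: 0.761
clock: 23.72
position: [0.4895, 0.2561, 0.2191]
ee_rot: [3.082, -0.407, 0.212]
force: [0.1, -0.5, 0.1]
width: 0.762
phi -15.0 q7 -2.58 tilt [ 0.131  -0.0433] shift units [0.8442 1.5554 1.6714] corner rad 132.8 ang 126.4 F tool [ 0.2501  0.4667 -0.0479] z 0.2190814517962364 t 23.7167 w 69.94025963895449
```

```bash
python3 -m jog '[70,0.2,0.5,0.1,0,70,0.2,0.5,0.2,0,70,0.2,0.5,0.3,0,70,0.1,0.05,0.4,0,70,0,0,0.4,0,70,0,0,0.2,0,70,0,0,0,0]'
python3 -c "
from h import *
goal(rc=47);line(turns=1.6)"
```

```text
clock: 24.3
position: [0.5078, 0.1886, 0.1607]
ee_rot: [3.085, -0.411, 0.218]
force: [0.3, 0.9, -0.2]
width: 0.763
phi -15.2 q7 -2.46 tilt [ 0.1351 -0.0395] shift units [0.5924 0.1941 0.1526] corner rad 72.1 ang 146.8 F tool [ 0.0621 -0.9194  0.2073] z 0.16068949050356324 t 24.3 w 70.06156567685002
white line at 113.4 conc 1.00 -> nut mod360 206.4
```

```bash
python3 -m jog '[70,0.2,0.06,0.03,0,70,0.2,0.06,0.03,0,70,0.15,0.06,0,0,70,0.08,0.05,0,0,70,0.06,0.17,0.03,-0.85,70,0.06,0.17,0.03,-0.85,70,0.06,0.17,0.03,-0.85,70,0.06,0.17,0.03,-0.85,70,0.06,0.17,0.03,-0.85,70,0.06,0.17,0.03,-0.85]'
python3 -c "
from h import *
goal(rc=45.5);line(turns=1.6)"
```

```text
clock: 25.18
position: [0.5421, 0.141, 0.1627]
ee_rot: [3.052, 0.468, 0.195]
force: [-3.1, 0.6, 1.0]
width: 0.762
phi 17.7 q7 -1.81 tilt [ 0.1317 -0.028 ] shift units [ 0.0254 -0.0854  0.1154] corner rad 45.8 ang -176.2 F tool [-2.5768 -1.4282 -1.4511] z 0.162681937016547 t 25.1833 w 69.92873569587505
white line at 155.1 conc 1.00 -> nut mod360 248.1
```

```bash
python3 -m jog '[70,0.06,0.16,0.04,-0.95,70,0.06,0.16,0.04,-0.95,70,0.06,0.16,0.03,-0.95,70,0.06,0.16,0.03,-0.95,70,0.06,0.15,0.03,-0.95,70,0.06,0.15,0.03,-0.95,70,0.07,0.15,0.03,-0.95,70,0.07,0.15,0.03,-0.95,70,0.075,0.15,0.02,-0.95]'
python3 -c "
from h import *
goal(rc=45.5);line(turns=1.8)"
```

```text
clock: 25.98
position: [0.5991, 0.1101, 0.1625]
ee_rot: [2.49, 1.738, 0.144]
force: [-0.1, -0.2, 0.1]
width: 0.766
phi 69.9 q7 -0.92 tilt [ 0.1352 -0.0288] shift units [ 0.218  -0.3957  0.0627] corner rad 52.1 ang -108.6 F tool [-0.2015  0.0199 -0.1037] z 0.16248070494599037 t 25.9833 w 70.35282470693379
white line at -179.0 conc 1.00 -> nut mod360 274.0
```

```bash
python3 -m jog '[70,0,-0.2,0.02,0,70,0.1,-0.1,0.02,0,70,0.14,0,0.02,0,70,0.08,0.16,0.02,-0.9,70,0.08,0.16,0.02,-0.9,70,0.08,0.16,0.02,-0.9,70,0.08,0.16,0.02,-0.9,70,0.08,0.16,0.02,-0.9]'
python3 -c "
from h import *
goal(rc=45.5);line(turns=1.8)"
```

```text
clock: 26.7
position: [0.6201, 0.1296, 0.1578]
ee_rot: [2.008, 2.253, 0.08]
force: [-2.5, -4.1, 3.2]
width: 0.762
phi 96.4 q7 -0.54 tilt [ 0.1267 -0.042 ] shift units [ 0.0444 -0.1723 -0.0273] corner rad 45.6 ang -92.4 F tool [-3.9339 -2.5143 -3.3564] z 0.15784996491878323 t 26.7 w 69.94860819511217
white line at -158.6 conc 1.00 -> nut mod360 294.4
```

```bash
python3 -m jog '[70,0.09,0.15,0,-0.95,70,0.09,0.15,0,-0.95,70,0.09,0.15,0,-0.95,70,0.1,0.14,0,-0.95,70,0.1,0.14,0,-0.95,70,0.1,0.14,0,-0.95]'
python3 -c "
from h import *
goal(rc=45.5);line(turns=1.8)"
```

```text
clock: 27.25
position: [0.6411, 0.1556, 0.1562]
ee_rot: [1.251, 2.736, -0.007]
force: [1.3, -6.7, 1.5]
width: 0.764
phi 130.7 q7 -0.05 tilt [ 0.1192 -0.0598] shift units [ 0.0539 -0.0986 -0.058 ] corner rad 46.5 ang -61.7 F tool [-6.0697 -3.2986 -0.9128] z 0.1561654872025717 t 27.25 w 70.10129026412099
white line at -127.0 conc 1.00 -> nut mod360 326.0
```

```bash
python3 -m jog '[70,0.085,0.16,0,-0.9,70,0.085,0.16,0,-0.9,70,0.085,0.16,0,-0.9,70,0.085,0.16,0,-0.9]'
python3 - <<'E'
from h import *
goal(rc=45.5);line(turns=1.95); cv2.imwrite("pics/w3.png",get_image("wrist")[:,:,::-1])
E
```

```text
clock: 27.63
position: [0.6486, 0.1782, 0.1541]
ee_rot: [0.715, 2.92, -0.064]
force: [3.7, -5.7, -0.9]
width: 0.764
phi 152.5 q7 0.25 tilt [ 0.1203 -0.0727] shift units [ 0.0867 -0.134  -0.1092] corner rad 47.7 ang -38.0 F tool [-5.7922 -3.3585  1.7171] z 0.15411341915254068 t 27.6333 w 70.12085716794967
white line at -102.4 conc 1.00 -> nut mod360 350.6
```

View pics/w3.png

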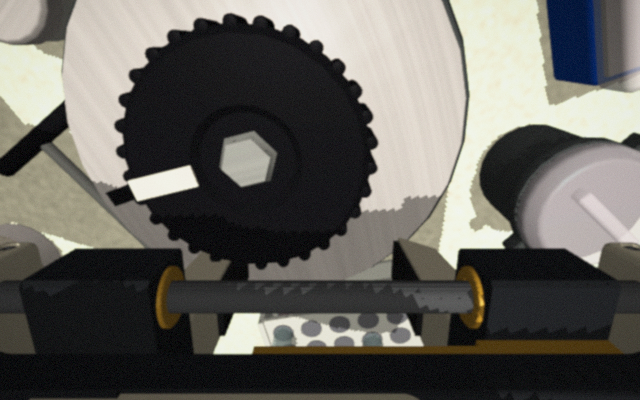

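Run:
```python
from h import *
g=cv2.imread("pics/w3.png",0)
# white line blob
m=(g>170).astype(np.uint8);n,L=cv2.connectedComponents(m);k=L[183,162]
ys,xs=np.where(L==k);print(len(xs),xs.mean(),ys.mean(),xs.min(),xs.max())
Q=np.array([atz("wrist",(x,y),.1558)[:2] for x,y in zip(xs,ys)])
q=Q.mean(0);U,S,V=np.linalg.svd(Q-q,full_matrices=False);print("white mid",q,"axis ang",np.degrees(np.arctan2(V[0,1],V[0,0])),"len",np.ptp((Q-q)@V[0]),np.ptp((Q-q)@V[1]))
for c in([.588,.180],):
  v=q-c;print(np.hypot(*v),np.degrees(np.arctan2(v[1],v[0])))
for uv in[(121,197),(112,200)]:
  l=atz("wrist",uv,.116)[:2];v=l-[.588,.18];print(l,np.hypot(*v),np.degrees(np.arctan2(v[1],v[0])))
im=cv2.imread("pics/w3.png")
cv2.imwrite("pics/w3c.png",cv2.resize(im[140:230,80:280],None,fx=4,fy=4,interpolation=cv2.INTER_CUBIC))
```

```text
42383 258.78972701318924 80.89318830663238 0 465Traceback (most recent call last):
  File "<stdin>", line 6, in <module>
  File "h.py", line 9, in atz
    o,d=ray(n,uv,p); return o+d*(z-o[2])/d[2]
        ~~~^^^^^^^^
  File "h.py", line 6, in ray
    p=p or camera_params(n); d=np.linalg.inv(p["intrinsics"])@[uv[0],uv[1],1]
           ~~~~~~~~~~~~~^^^
ValueError: time passes only in moves, steps and waits
```

Run:
```python
from h import *
p=camera_params("wrist");im=cv2.imread("pics/w3.png")
A=lambda uv,z:atz("wrist",uv,z,p)[:2]
a=lambda v:np.degrees(np.arctan2(v[1],v[0]))
q=A((163,183),.1558);i=A((195.5,176),.1558);o=A((131.5,190),.1558);print("white",q,"len",np.hypot(*(o-i)),"axis",a(o-i))
c=q-(o-i)/np.hypot(*(o-i))*.0315;print("implied centre",c)
for cc in(c,np.array([.588,.18])):
  print("white",np.hypot(*(q-cc)),a(q-cc),[ (np.hypot(*(A(u,.116)-cc)),a(A(u,.116)-cc)) for u in((121,197),(112,200))])
cv2.imwrite("pics/w3c.png",cv2.resize(im[140:230,80:280],None,fx=4,fy=4,interpolation=cv2.INTER_CUBIC))
```

```text
white [0.5819 0.1486] len 0.025000225700542406 axis -104.80391056235727
implied centre [0.5899 0.1791]
white 0.0315 -104.80391056235727 [(np.float64(0.07801183603345405), np.float64(-95.12382291759903)), (np.float64(0.08312581165737276), np.float64(-95.36038319239447))]
white 0.03195302088247717 -101.00866531281955 [(np.float64(0.07877087935143072), np.float64(-93.65400486389619)), (np.float64(0.0838750015165427), np.float64(-93.97797066191512))]
```

View pics/w3c.png

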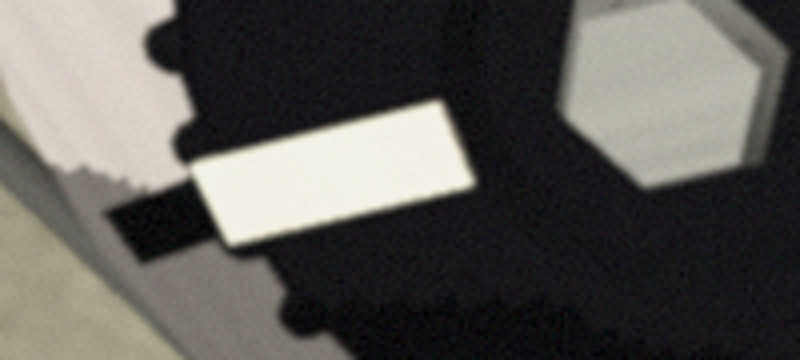

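White line at (163,183) is about 8° short of the lid line, whose outer end is at (111,199). I'm doing one and a bit more rows, then measuring.

```bash
python3 -m jog '[70,0.085,0.16,0.0,-0.9,70,0.06,0.05,0,-0.3,70,0,0,0,0]'
python3 - <<'E'
from h import *
goal(rc=45.5);line(c=[.589,.1797],turns=1.95);line(c=[.588,.18],turns=1.95); cv2.imwrite("pics/w4.png",get_image("wrist")[:,:,::-1])
E
```

```text
clock: 27.98
position: [0.6498, 0.1865, 0.1536]
ee_rot: [0.541, 2.953, -0.081]
force: [1.3, -2.0, 0.0]
width: 0.764
phi 159.3 q7 0.33 tilt [ 0.126  -0.0776] shift units [ 0.1067 -0.1676 -0.1229] corner rad 48.3 ang -29.6 F tool [-1.8839 -1.4433  0.2922] z 0.15357173020141351 t 27.9833 w 70.09547915750244
white line at -96.0 conc 1.00 -> nut mod360 357.0
white line at -94.1 conc 1.00 -> nut mod360 358.9
```

Aligned within about 2°. I'm backing off radially, lifting and checking.

```bash
python3 -m jog '[70,-0.25,-0.12,0,0,70,-0.35,-0.1,0,0,70,-0.3,0,-0.3,0,70,0,0,-0.6,0,70,0,0,-0.6,0,70,0,0,-0.5,0,70,0,0,0,0,70,0,0,0,0]'
python3 - <<'E'
from h import *
goal(rc=45.5);line(c=[.588,.18],turns=1.95); print(camera_params("wrist")["xyz"])
im=get_image("wrist")[:,:,::-1];cv2.imwrite("pics/w5.png",im)
u,v=proj("wrist",[.588,.15,.15]).astype(int);print(u,v)
x0=max(u-100,0);y0=max(v-75,0);print(x0,y0)
cv2.imwrite("pics/w5c.png",cv2.resize(im[y0:y0+150,x0:x0+200],None,fx=4,fy=4,interpolation=cv2.INTER_CUBIC))
E
```

```text
clock: 28.8
position: [0.6726, 0.1697, 0.2407]
ee_rot: [0.563, 2.956, -0.075]
force: [0.7, -0.9, -0.5]
width: 0.762
phi 158.5 q7 0.45 tilt [ 0.12   -0.0731] shift units [1.0736 0.0435 1.9379] corner rad 75.9 ang -32.0 F tool [-0.9089 -0.5448  0.6214] z 0.24073450269362606 t 28.8 w 69.96680089471859
white line at -94.6 conc 1.00 -> nut mod360 358.4
[0.5881 0.2057 0.3628]
238 84
138 9
```

View pics/w5c.png

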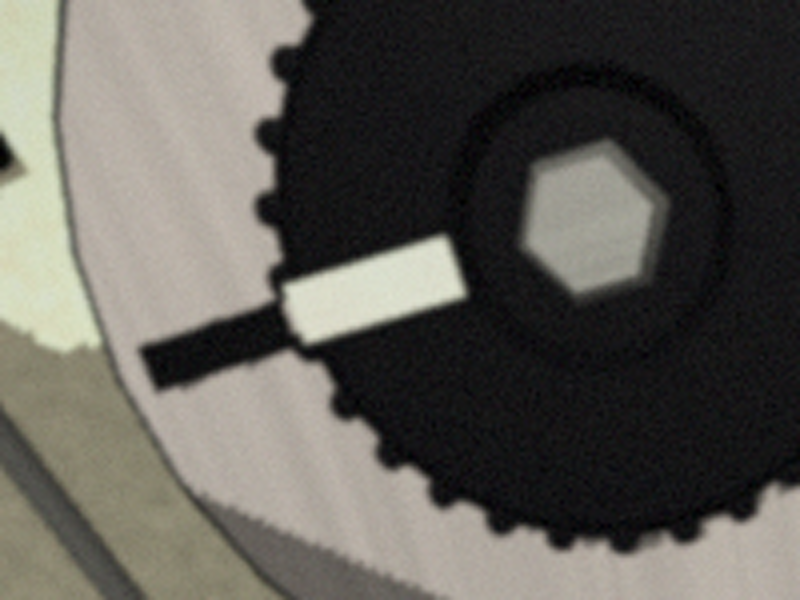

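The white and black lines are in line within about 2°. I'm lifting further and doing a final scene check.

```bash
python3 -m jog '[70,0,0,-0.6,0,70,-0.2,0,-0.8,0,70,-0.2,0,-0.8,0,70,0,0,-0.4,0,70,0,0,0,0,70,0,0,0,0,70,0,0,0,0]'
python3 - <<'E'
from h import *
im=get_image("scene")[:,:,::-1];a=cv2.imread("pics/scene0.png")
b=get_image("side")[:,:,::-1];b0=cv2.imread("pics/side0.png")
c=lambda x:x[160:360,230:480]; d=lambda x:x[170:350,130:380]
cv2.imwrite("pics/end.png",np.vstack([np.hstack([cv2.resize(c(x),(400,300)) for x in(a,im)]),np.hstack([cv2.resize(d(x),(400,288)) for x in(b0,b)])]))
print(observe()["position"],observe()["force"])
E
```

```text
clock: 29.48
position: [0.6734, 0.1687, 0.3384]
ee_rot: [0.567, 2.969, -0.086]
force: [-0.2, 0.4, -0.4]
width: 0.761
[0.6732 0.1684 0.3377] [-0.6283  0.4036 -0.402 ]
```

View pics/end.png

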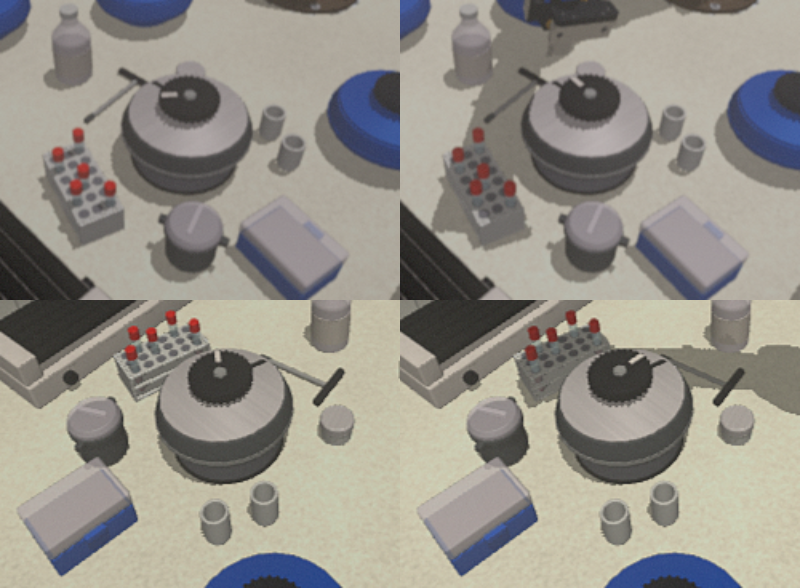

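Before and after match: the rotor and its surroundings have not moved, the white line meets the black one, and the gripper is clear. I'm handing in.

```bash
python3 -c "
from cell import *
print(sign_off())"
```

```text
the job is handed in; nothing more can be done
None
```

The lid nut now stands two full turns out from tight, with its white line on the black lid line to within about 2°. I turned it anticlockwise by pushing one open fingertip's edge along the knurl. It took three passes round, and the readings went from about 57° at the start to about 718°, with 720° the target.

**Slips:** the finger lost its hold on the rim three times on the way and I re-engaged it. I tracked the nut's angle from the wrist camera after each short stretch, so the turn count is continuous.

**Forces and time:** the highest force I read was about 12 N, though I only read it at the end of each move. The job took about 29.5 s of the 67 s allowed. One move was refused for a malformed row and had no effect.

**Last checks:**
- The final close-up shows the two lines collinear, perhaps 1–2° short.
- The before and after pictures show the rotor still in its stand and everything around it in place.
- The gripper is about 0.34 m above the bench and touching nothing.

**Disagreements:** the first centre measurements from the fixed cameras and the wrist camera differed by about 8 mm, which a closer wrist view settled. The tool also drifted to a tilt of about 8°, which did no visible harm.

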